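Load the vial tray into the sampler and set its start dial

ROBOT

A 6-joint arm with a two-finger parallel gripper is mounted at the origin on the work surface. World frame = base frame: x ahead of the robot, y to its left, z up, the work surface at z = 0. Lengths are in m, angles in rad, forces in N, time in s.
With the tool pointing down it reaches from about 0.3 to 0.775 m from the base axis. Payload 14.6 kg.
Tool frame: the origin (TCP) lies midway between the tips of the shut fingers; the grasp point (between the pads) lies behind it (arm.tcp_to_grasp is the z of the grasp point in the tool frame, in m); z points along the fingers, y is the line along which they close (so a half turn about z gives the same grasp; the last joint's range is limited). The gripper opens to 85 mm and grips with 20 to 120 N. Pads are 22 mm wide; open, the fingers measure 114 mm over their backs; the gripper's body (76 mm by 85 mm) begins 54 mm behind the grasp point. The pads swing forward as they close: fully open they stand 13 mm farther back than shut.
Start: joints at [-1.184, 0.3, 1.521, -0, 1.321, -0.067], TCP at [0.241, -0.494, 0.231] pointing down, gripper open.
Joint ranges: [-3.03, 3.03], [-0.79, 2.21], [0.23, 2.52], [-1.04, 4.18], [0, 3.07], [-2.55, 2.55]. Speed limits (rad/s): [2.22, 2.22, 2.57, 3.14, 3.14, 3.14].

INTERFACE

Orientations are given as [roll, pitch, yaw] about the fixed x, y, z axes, in that order (R = Rz(yaw) Ry(pitch) Rx(roll)).
In Python, from rig import sensors, optics, arm gives the robot as it stands.
- The arm moves only by the shell command python3 -m crank 'ROWS' [FORCE]. ROWS is a JSON object of lists of equal length, an entry for each row: "gripper": the gripper's target within -1 to 1 (fully open at 1, half-way at 0, shut at -1); "dp": the shift along the tool's x, y, z in m, a list of three; "spin": the turn about the tool's z in rad. A call has 1 to 20 rows; each row is the pose to reach, as a shift and turn from the pose commanded when the call began, along the tool's axes at that moment; what a row does not reach only later rows make up. A row lasts 1/12 s, in which the tool goes at most 41.7 mm and 7.16 degrees, less where a joint would pass 70% of its speed; a pose out of reach is approached as far as the arm can. A call with a gripper value outside its range is refused whole. The fingers move at their own pace and stop on an object; FORCE is the grip in N (left out, the last holds). Time passes only in rows, so rows that repeat a pose let the fingers close. It gives the time, the measured TCP pose, the force, the opening and the grip force at its end, in the units of the state.
- sensors.read_state(): the state, without advancing time (a new reading comes with each control period).
- optics.grab_frame(name): name is "scene" or "top" or "wrist"; returns the picture (420x560x3 uint8, blue, green, red); there is no depth.
- optics.camera_info(name): a dict with "camera_matrix" (3x3 intrinsics, pixels), "world_from_camera" (4x4, takes a point from camera to world coordinates); the wrist camera has in their place "tool_from_camera" (4x4, takes a point from camera to tool coordinates, whose origin is the TCP and whose axes are the flange's). Camera axes: x right, y down, z forward; pixel columns grow to the right and rows downward; lengths in m; the calibration is good to about 2 mm. A picture is of the moment at which its call begins: read the wrist's pose just before it. camera_info takes no time and is no camera call.
- arm.finish_job(): hands the job in; it is judged then, once.
The state is a dict: "time_s": time; "q": joint angles; "dq": joint speeds; "tau": joint torques, N m; "position": TCP position; "ee_rot": TCP orientation; "ft_force": force on the tool from outside, world axes, zero at the start; "moment": the same for the moment, N m; "finger_gap": opening from 0.0 (shut) to 1.0 (fully open); "grasp_force": force on a finger pad.
Only numpy, scipy, OpenCV 4.12 (cv2) and the standard library are available. Lean on these libraries where they do the work, as an engineer would, in place of code of your own. Each camera call takes 0.05 s, during which the arm holds its last target. There are 200 camera calls.

TASK

Carry the vial tray upright to the sampler (the black centre handle is for carrying) and set it down flat on the open steel apron, lined up with the slide, blue pull tab outward, and let go. Then, using the blue tab, slide it all the way in under the black hood until the red sprung catch clicks out behind it. After that, turn the start dial to position 6, six clicks clockwise from the red dot, and leave it resting in that click, with the bottles and other loose things on the bench left where they are.

Things in the scene. Friction and masses are not known exactly. Their poses are not given: they have to be found in the camera images.
- tray_mid (a point): Centre of the loose vial tray, 24 mm above its underside; 0.3 to 0.55 kg. Aluminium plate 160 (x) x 76 (y) x 8 mm, on it two white blocks of blue-capped vials (42 x 56 mm, centred at x = +58 and -58 mm, tops 40 mm above the underside). x runs along the tray, +x is the end that goes in first, z up. On the -y side the rear 35 mm of the plate is cut 9 mm narrower: there the catch drops in.
- centre_handle (a point): On the tray's black centre handle, at the height to grip: 36 mm above the tray's underside, 12 mm below the handle's top, straight above the tray's centre of mass. The handle is 50 mm long (x) and 14 mm thick (y), and is pinched from above across y. Same axes as tray_mid.
- pull_tab (a point): On the tray's blue pull tab, at the height to grip: 36 mm above the underside, 12 mm below the tab's top, 100 mm behind (-x of) the centre handle, just behind the plate's rear edge. The tab is 30 mm long (x), 14 mm thick (y), pinched from above across y. Same axes as tray_mid.
- home (a point): On the fixed sampler: where tray_mid lies when the tray is fully home against the rubber end stop. Axes are the sampler's: the tray slides in along +x, z up. The deck it slides on is 24 mm below, 30 mm above the table. The slide leaves 1.5 mm play each side of the plate, and lips (tops 15 mm above the deck) hold its edges down from x = -75 mm on.
- apron (a point): On the sampler: where tray_mid lies with the tray set down on the open steel apron before the slide; 180 mm back (-x) from home, same height and axes. The apron floor is level with the deck. Guides 10 mm high stand 50 mm either side of its centre line and narrow to the slide's width over the last 60 mm. With tray_mid here the plate's front edge is 25 mm short of the lips.
- hood_edge (a point): Middle of the lower front edge of the sampler's black hood, over the slide; 62 mm above the deck, 15 mm back (-x) from home; the hood's top is 24 mm higher. The tray's handles and vials pass beneath it. With the tray home the centre handle is under the hood and the pull tab is 85 mm in front of this edge.
- catch (a joint): Sprung red catch at the -y side of the slide's mouth, m: 0 = sprung out into the slide (its rest), about 0.006 = pushed aside by the passing plate. It springs back to 0 behind the cut step of the plate within the last 1.5 mm of the tray's travel. Pushing the tray past it takes about 5 to 12 N.
- dial (a joint): Start dial on the sampler's deck, left (+y) of the apron, rad: 0 with the pointer at the red dot, grows clockwise seen from above, one click every 0.5236 rad (30 degrees), positions 0 to 8, end stops just beyond 0 and 8; position 6 is 3.1416. When let go it springs into the nearest click; to turn it on a click takes about 0.1 N m.
- dial_grip (a point): On the dial's axis at the height to grip; x = -185, y = +125 mm from home. Black grip bar 64 mm long, 14 mm thick, top 14 mm above this point, on a disc 76 mm wide whose top is 21 mm below it; pinched across its thickness from above. The bar lies along this frame's x, which turns with the dial; its white end, at -x, is the pointer: along the sampler's -x at position 0 (red dot), +x at 6.
- amber_bottle: bystander: amber bottle, blue cap, 72 mm diameter, 170 mm tall; origin under its centre
- clear_bottle: bystander: clear bottle, blue cap, 68 mm diameter, 150 mm tall; origin under its centre
- wrench: bystander: steel wrench 150 mm long, lying flat; origin under its centre
- beaker: bystander: white beaker, 70 mm diameter, 90 mm tall; origin under its centre
- vial_carton: bystander: cardboard box 110 x 70 x 50 mm; origin under its centre
- jar: bystander: jar with white cap, 60 mm diameter, 80 mm tall; origin under its centre
Mind the look-alikes: they are no part of the job. Leave any purple look-alike of the part that bears tray_mid alone.

How it is judged:
On the way, in this order (a step that is already met when the one before it is completed fails the run):
1. the tray is set down flat on the apron, lined up with the slide, and let go (x of tray_mid in the frame of apron between -0.06 and 0.06 m and y of tray_mid in the frame of apron between -0.014 and 0.014 m and z of tray_mid in the frame of apron between -0.004 and 0.004 m and angle between the x axis of tray_mid and the x axis of home, either way round below 0.2 rad and x of home in the frame of tray_mid above 0.1 m and contact force between the fingers and tray below 0.1 N), for 0.2 s.
2. the tray is slid home and the catch has clicked out behind it (x of tray_mid in the frame of home between -0.006 and 0.004 m and y of tray_mid in the frame of home between -0.005 and 0.005 m and z of tray_mid in the frame of home between -0.004 and 0.004 m and angle between the x axis of tray_mid and the x axis of home, either way round below 0.06 rad and value of joint catch below 0.0025 m), for 0.2 s.
3. the dial is turned to position 6 (value of joint dial between 3.01159 and 3.27159 rad), for 0.2 s.
At the end, for the whole second after the job is handed in: The tray lies flat in the slide, within 6 mm of the end of its travel, with the catch sprung out (within 2.5 mm of rest) behind it; the dial stands at position 6 (within 0.13 rad of 3.1416); all is released and at rest (all of step 2 and all of step 3 and contact force between the fingers and anything else below 0.1 N and linear speed of tray below 0.02 m/s); the robot touches nothing.
It fails at once if the tray is tipped by more than 30 degrees (angle between tray_mid's own z axis and vertical above 0.52 rad).
It fails at once if a bystander is moved by more than 40 mm (distance of any of amber_bottle, clear_bottle, wrench, beaker, vial_carton, jar from where it was at the start of the episode above 0.04 m).
It also fails if it takes over 72 s, if anything falls off the work surface, if the arm or the gripper's body presses on something with over 40 N, if the wrist force passes 120 N, or if a joint passes its speed limit or range.

## Working session

There is one attempt and no reset: what is moved stays moved. The work goes in short steps, Python scripts to look and compute and a shell command to move; the robot and the scene stay as the last step left them, time stands still between calls to the robot, and variables do not carry over. Pictures are saved under pics/ and viewed, at most 10 in all, crops included, and the job is handed in when it is done.

```bash
ls; mkdir -p pics; python3 - <<'E'
from rig import sensors,optics,arm
import cv2,numpy as np
np.set_printoptions(precision=4,suppress=True)
print(sensors.read_state(),arm.tcp_to_grasp)
for n in ("scene","top","wrist"):
    cv2.imwrite(f"pics/{n}0.png",optics.grab_frame(n)); print(n,optics.camera_info(n))
E
```

```text
pics
{'time_s': 0.0, 'q': array([-1.1836,  0.3005,  1.5216, -0.    ,  1.3207, -0.0666]), 'dq': array([-0.0015,  0.0014, -0.0003,  0.0021,  0.0018,  0.0012]), 'tau': array([  0.002 , -54.3502, -36.179 ,   0.    ,   0.004 ,   0.    ]), 'position': array([ 0.241 , -0.4941,  0.2307]), 'ee_rot': array([-3.1404, -0.0001,  0.4538]), 'ft_force': array([-0.4309, -0.2292,  0.5141]), 'moment': array([0.0513, 0.0094, 0.0162]), 'grasp_force': 0.0, 'finger_gap': 1.0032242663153805} -0.0187
scene {'camera_matrix': array([[494.6404,   0.    , 279.8593],
       [  0.    , 494.6404, 210.7238],
       [  0.    ,   0.    ,   1.    ]]), 'world_from_camera': array([[ 0.1345,  0.5281, -0.8385,  1.6257],
       [ 0.9906, -0.0927,  0.1005, -0.1744],
       [-0.0247, -0.8441, -0.5356,  0.8308],
       [ 0.    ,  0.    ,  0.    ,  1.    ]])}
top {'camera_matrix': array([[545.4213,   0.    , 279.2041],
       [  0.    , 545.4213, 197.933 ],
       [  0.    ,   0.    ,   1.    ]]), 'world_from_camera': array([[-0.1201, -0.972 ,  0.2018,  0.1901],
       [-0.9928,  0.118 , -0.0228, -0.037 ],
       [-0.0016, -0.203 , -0.9792,  1.5018],
       [ 0.    ,  0.    ,  0.    ,  1.    ]])}
wrist {'camera_matrix': array([[290.3211,   0.    , 276.4041],
       [  0.    , 290.3211, 211.9256],
       [  0.    ,   0.    ,   1.    ]]), 'tool_from_camera': array([[ 0.0014, -0.9622, -0.2722,  0.0702],
       [ 1.    ,  0.0013,  0.0005,  0.0003],
       [-0.0001, -0.2722,  0.9622, -0.1418],
       [ 0.    ,  0.    ,  0.    ,  1.    ]])}
```

View pics/top0.png

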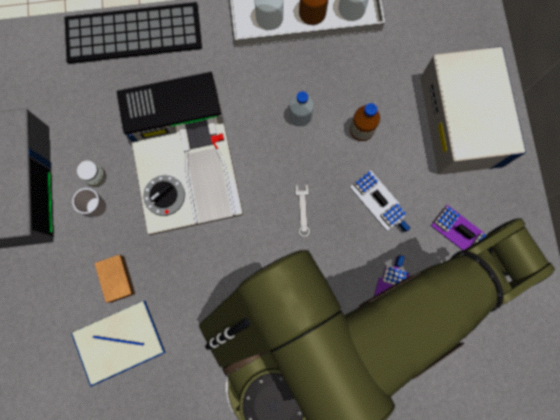

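View pics/scene0.png

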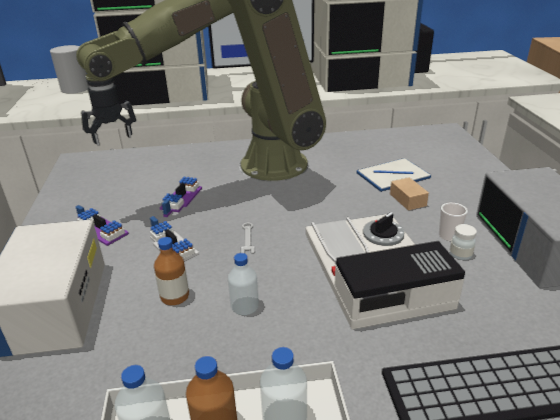

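The top view shows the silver tray at about (380,200) with its blue tab at (404,226), between two purple look-alikes at (460,228) and (393,275). The sampler is at about (190,165), with the dial at (163,195) and the hood at (168,103). The next picture is an enlarged crop.

```bash
cat > h.py <<'E'
from rig import sensors,optics,arm
import cv2,numpy as np
from scipy.spatial.transform import Rotation as R
np.set_printoptions(precision=4,suppress=True)
def tool():
    s=sensors.read_state(); T=np.eye(4); T[:3,:3]=R.from_euler('xyz',s['ee_rot']).as_matrix(); T[:3,3]=s['position']; return T
def pose(n,T=None):
    c=optics.camera_info(n)
    return c['camera_matrix'],(c['world_from_camera'] if n!='wrist' else (tool() if T is None else T)@c['tool_from_camera'])
def cast(n,uv,z,T=None):
    K,W=pose(n,T); d=W[:3,:3]@np.linalg.solve(K,[uv[0],uv[1],1.]); return W[:3,3]+d*(z-W[2,3])/d[2]
def proj(n,P,T=None):
    K,W=pose(n,T); p=K@(W[:3,:3].T@(np.asarray(P)-W[:3,3])); return p[:2]/p[2]
def togo(target,yaw=None):
    "dp in tool axes from the present pose to a world TCP target; spin for a yaw"
    T=tool(); dp=T[:3,:3].T@(np.asarray(target)-T[:3,3]); sp=None
    if yaw is not None:
        sp=-((yaw-R.from_matrix(T[:3,:3]).as_euler('xyz')[2]+np.pi/2)%np.pi-np.pi/2)
    return dp,sp
E
python3 - <<'E'
from h import *
im=cv2.imread('pics/top0.png')
a=cv2.resize(im[65:235,110:250],None,fx=3.5,fy=3.5,interpolation=cv2.INTER_CUBIC)
b=cv2.resize(im[160:245,340:425],None,fx=3.5,fy=3.5,interpolation=cv2.INTER_CUBIC)
o=np.zeros((600,800,3),np.uint8);o[:a.shape[0],:a.shape[1]]=a;o[:b.shape[0],495:495+b.shape[1]]=b
cv2.imwrite('pics/z0.png',o)
print('tray',cast('top',(380,200),.03),'tab',cast('top',(404,226),.048))
print('apron',cast('top',(210,190),.03),'dial',cast('top',(163,195),.065))
E
```

```text
tray [ 0.4542 -0.346   0.03  ] tab [ 0.3726 -0.3951  0.048 ]
apron [0.5386 0.116  0.03  ] dial [0.5319 0.2394 0.065 ]
```

View pics/z0.png

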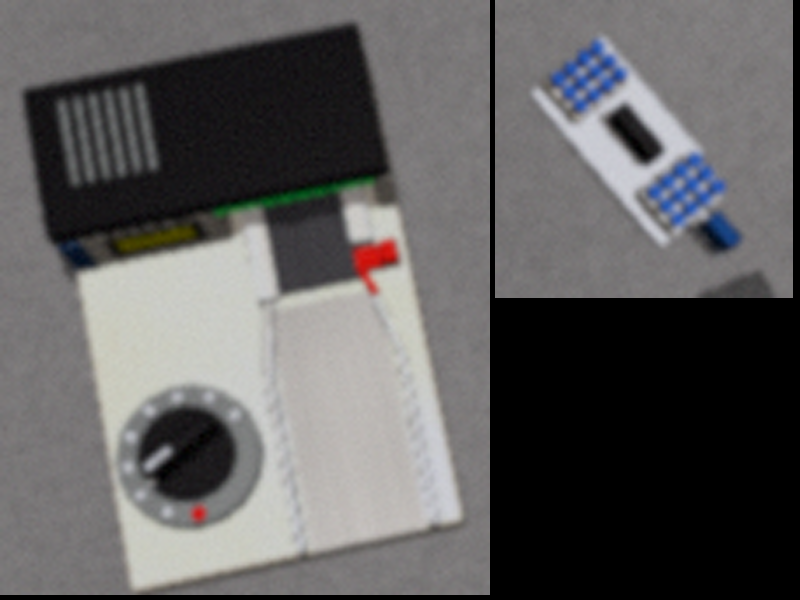

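The crop shows the tray clearly, with its handle at (635,134) and tab at (720,232). The apron's rear corners are at (308,555) and (437,527), and the red catch is at (375,260). The dial pointer is not at the red dot: it sits about two clicks clockwise of it.

```bash
python3 - <<'E'
from h import *
A=lambda p,z:cast('top',(p[0]/3.5+110,p[1]/3.5+65),z)
B=lambda p,z:cast('top',((p[0]-495)/3.5+340,p[1]/3.5+160),z)
h=B((635,134),.048);t=B((720,232),.048);d=h-t
print('handle',h,'tab',t,np.linalg.norm(d),'yaw',np.arctan2(d[1],d[0]))
for a,b in (((130,590),(78,275)),((460,520),(400,205)),((308,555),(275,310)),((437,527),(405,390))):
    p,q=A(a,.03),A(b,.03);v=q-p;print(p,q,np.arctan2(v[1],v[0]),np.linalg.norm(v))
print('apron rear mid',(A((308,555),.03)+A((437,527),.03))/2)
e1,e2=A((25,92),.116),A((355,25),.116);v=e1-e2;print('hood back',e1,e2,np.arctan2(v[1],v[0])-np.pi/2)
print('red',A((199,514),.04),'dial c',A((190,457),.04))
p,q=A((148,468),.08),A((222,428),.08);v=p-q;print('bar',p,q,(p+q)/2,np.arctan2(v[1],v[0]))
print(togo([h[0],h[1],.22],np.arctan2(d[1],d[0])))
E
```

```text
handle [ 0.4556 -0.343   0.048 ] tab [ 0.3717 -0.3957  0.048 ] 0.09915246440977336 yaw 0.5612340294952888
[0.4383 0.2973 0.03  ] [0.6984 0.3206 0.03  ] 0.08951051808560098 0.2610599302049834
[0.4624 0.0368 0.03  ] [0.726  0.0575 0.03  ] 0.07860381654051703 0.2644187745418349
[0.4491 0.1574 0.03  ] [0.6501 0.1658 0.03  ] 0.041586535225680926 0.20116309832608983
[0.459  0.0552 0.03  ] [0.5719 0.069  0.03  ] 0.12151869182658025 0.11367475881562786
apron rear mid [0.4541 0.1063 0.03  ]
hood back [0.8211 0.3307 0.116 ] [0.8455 0.0721 0.116 ] 0.0943770391996337
red [0.4897 0.2374 0.04  ] dial c [0.5358 0.2409 0.04  ]
bar [0.5217 0.2656 0.08  ] [0.546  0.2072 0.08  ] [0.5338 0.2364 0.08  ] 1.9654898284489026
(array([ 0.2592, -0.0418,  0.0109]), np.float64(-0.1074359223280994))
```

```bash
python3 -m crank '{"gripper":[1,1,1,1,1,1,1,1,1,1],"dp":[[0.04,-0.006,0.002],[0.08,-0.012,0.004],[0.12,-0.02,0.006],[0.16,-0.026,0.008],[0.2,-0.032,0.01],[0.23,-0.038,0.01],[0.259,-0.042,0.01],[0.259,-0.042,0.01],[0.259,-0.042,0.01],[0.259,-0.042,0.01]],"spin":[-0.05,-0.1,-0.107,-0.107,-0.107,-0.107,-0.107,-0.107,-0.107,-0.107]}' 40
python3 - <<'E'
from h import *
T=tool();f=optics.grab_frame('wrist');cv2.imwrite('pics/w1.png',f)
print(T[:3,3],proj('wrist',[.4556,-.343,.048],T),proj('wrist',[.3717,-.3957,.048],T))
E
```

```text
time_s: 0.98
position: [0.4551, -0.3432, 0.221]
ee_rot: [-3.141, 0.0, 0.561]
ft_force: [-0.4, 0.1, -0.2]
finger_gap: 0.996
grasp_force: 0.0
[ 0.4551 -0.3432  0.221 ] [276.0378 195.0025] [275.9499 275.6439]
```

View pics/w1.png

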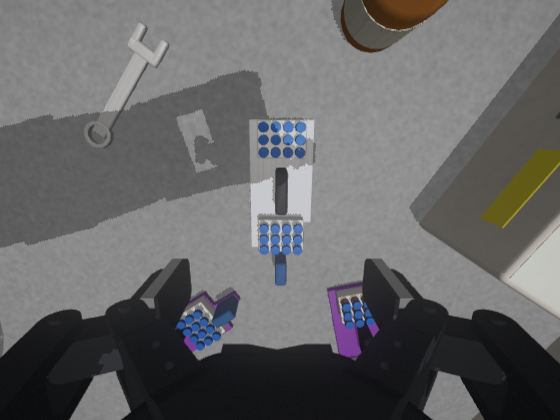

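The wrist picture shows the tray upright and aligned. The handle top spans columns 276–287 and rows 168–213, and the tab is at (280,270). The wrench, the amber bottle and the two purple trays are all clear of it.

```bash
python3 - <<'E'
from h import *
h=cast('wrist',(281.5,191.5),.048);t=cast('wrist',(280.5,273),.048)
print(h,t,np.linalg.norm(h-t),np.arctan2(*(h-t)[1::-1]))
print(togo([h[0],h[1],.036-.0187]))
p=[cast('wrist',q,.008) for q in ((250.5,122),(252,245),(314,122),(310.5,220))]
print([np.arctan2(*(p[i]-p[i+1])[1::-1]) for i in (0,2)], [(p[0]+p[2])/2])
E
```

```text
[ 0.4619 -0.3464  0.048 ] [ 0.3772 -0.3988  0.048 ] 0.09956782118414283 0.5541573167944728
(array([0.0046, 0.0062, 0.2038]), None)
[np.float64(0.5498716258488908), np.float64(0.559318569268244)] [array([ 0.5255, -0.3078,  0.008 ])]
```

```bash
python3 -m crank '{"gripper":[1,1,1,1,1,1,1,-1,-1,-1,-1,-1,-1,-1,-1],"dp":[[0.003,0.006,0.04],[0.003,0.006,0.08],[0.003,0.006,0.12],[0.003,0.006,0.16],[0.003,0.006,0.19],[0.003,0.006,0.204],[0.003,0.006,0.204],[0.003,0.006,0.204],[0.003,0.006,0.204],[0.003,0.006,0.204],[0.003,0.006,0.204],[0.003,0.006,0.204],[0.003,0.006,0.204],[0.003,0.006,0.204],[0.003,0.006,0.204]],"spin":[0,0,0,0,0,0,0,0,0,0,0,0,0,0,0]}' 60
```

```text
time_s: 2.28
position: [0.4615, -0.3468, 0.0181]
ee_rot: [3.141, -0.0, 0.561]
ft_force: [-1.7, 1.3, 7.1]
finger_gap: 0.153
grasp_force: 60.5
```

```bash
python3 -m crank '{"gripper":[-1,-1,-1,-1,-1,-1,-1,-1,-1,-1,-1],"dp":[[0,0,-0.01],[0,0,-0.03],[0,0,-0.055],[0,0,-0.08],[0,0,-0.11],[0,0,-0.14],[0,0,-0.17],[0,0,-0.2],[0,0,-0.22],[0,0,-0.232],[0,0,-0.232]],"spin":[0,0,0,0,0,0,0,0,0,0,0]}' 60
python3 - <<'E'
from h import *
print(togo([.5506,.1149,.20],.085))
E
```

```text
time_s: 3.2
position: [0.4616, -0.3468, 0.2525]
ee_rot: [3.138, -0.001, 0.561]
ft_force: [0.0, -0.4, -3.5]
finger_gap: 0.153
grasp_force: 59.2
(array([ 0.3209, -0.3438,  0.0515]), np.float64(0.4759153430825154))
```

```bash
python3 -m crank '{"gripper":[-1,-1,-1,-1,-1,-1,-1,-1,-1,-1,-1,-1,-1,-1,-1,-1,-1,-1,-1,-1],"dp":[[0.01,-0.01,0],[0.03,-0.032,0],[0.05,-0.054,0],[0.073,-0.078,0],[0.096,-0.103,0],[0.12,-0.128,0],[0.143,-0.153,0],[0.166,-0.178,0],[0.19,-0.203,0],[0.213,-0.228,0],[0.236,-0.253,0],[0.26,-0.278,0],[0.28,-0.3,0.01],[0.3,-0.32,0.02],[0.312,-0.334,0.035],[0.321,-0.344,0.05],[0.321,-0.344,0.05],[0.321,-0.344,0.05],[0.321,-0.344,0.05],[0.321,-0.344,0.05]],"spin":[0.02,0.06,0.1,0.14,0.18,0.22,0.26,0.3,0.34,0.38,0.42,0.45,0.476,0.476,0.476,0.476,0.476,0.476,0.476,0.476]}' 60
python3 - <<'E'
from h import *
T=tool();f=optics.grab_frame('wrist');cv2.imwrite('pics/w2.png',f);cv2.imwrite('pics/t2.png',optics.grab_frame('top'))
print(T[:3,3]);x=np.array([np.cos(.085),np.sin(.085)]);y=np.array([-x[1],x[0]]);a=np.array([.5506,.1149])
for u,v in ((105,38),(105,-38),(105,0),(165,0)): p=a+x*u/1e3+y*v/1e3;print(u,v,proj('wrist',[*p,.03],T))
E
```

```text
time_s: 4.87
position: [0.5502, 0.1148, 0.2]
ee_rot: [3.142, -0.001, 0.084]
ft_force: [0.1, -0.8, -4.1]
finger_gap: 0.156
grasp_force: 59.3
[0.5502 0.1148 0.2   ]
105 38 [238.391   93.4982]
105 -38 [314.325   93.5233]
105 0 [276.3578  93.5107]
165 0 [276.3755  25.3583]
```

View pics/w2.png

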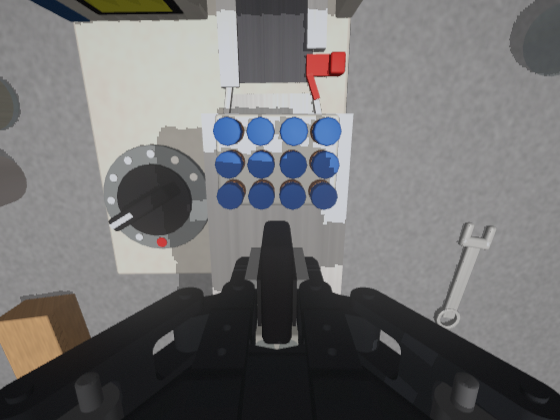

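The held tray is square, with its centre column at about 277. The channel's dark deck spans about columns 237–306, so the slide centre is about 5 px (5 mm) to the left. The dial disc is at about (156,198), with the white pointer at (120,222) and the red dot at (162,242).

```bash
python3 - <<'E'
from h import *
f=cv2.imread('pics/w2.png');g=cv2.GaussianBlur(cv2.cvtColor(f,6),(3,3),0).astype(int)
T=np.eye(4);T[:3,:3]=R.from_euler('xyz',[3.142,-.001,.084]).as_matrix();T[:3,3]=[.5502,.1148,.2]
for r in (18,30,45,60,75):
    d=np.diff(g[r,215:335]);l=215+d[:50].argmin();q=265+d[50:].argmax()
    print(r,l,q,cast('wrist',(l,r),.045,T)[:2],cast('wrist',(q,r),.045,T)[:2])
hsv=cv2.cvtColor(f,cv2.COLOR_BGR2HSV)
m=((hsv[...,1]>150)&((hsv[...,0]<8)|(hsv[...,0]>172))).astype(np.uint8);m[:,:130]=0;m[:,200:]=0
M=cv2.moments(m,True);rd=(M['m10']/M['m00'],M['m01']/M['m00']);print('red',rd,cast('wrist',rd,.045,T))
k=(g<40).astype(np.uint8);k[:,:105]=0;k[:,195:]=0;k[:150]=0;k[245:]=0
n,lab,st,ce=cv2.connectedComponentsWithStats(k);i=1+st[1:,4].argmax();print(st[i],ce[i])
E
python3 -c "
import cv2;f=cv2.imread('pics/w2.png')[0:260,90:370];cv2.imwrite('pics/w2z.png',cv2.resize(f,None,fx=2.3,fy=2.3,interpolation=2))"
```

```text
18 235 307 [0.7131 0.166 ] [0.7185 0.1019]
30 236 306 [0.7037 0.1647] [0.709  0.1017]
45 237 306 [0.6916 0.1632] [0.697  0.1003]
60 237 330 [0.6792 0.1626] [0.6866 0.0768]
75 238 306 [0.6666 0.161 ] [0.672  0.0975]
red (161.41538461538462, 241.66153846153847) [0.4923 0.2362 0.045 ]Traceback (most recent call last):
  File "<stdin>", line 11, in <module>
ValueError: attempt to get argmax of an empty sequence
```

View pics/w2z.png

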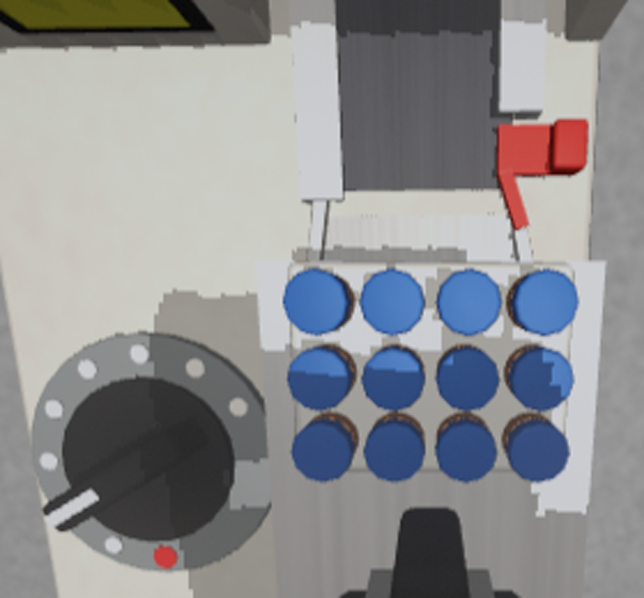

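The lip edges give the slide a yaw of about 0.10, with the apron at about (0.5525, 0.1175). The pointer covers the third dot, position 2, so the dial needs four clicks. I'll set the tray down and release it.

```bash
python3 -m crank '{"gripper":[-1,-1,-1,-1,-1,-1,-1,-1,-1,-1,-1,-1],"dp":[[-0.005,-0.0025,0.02],[-0.005,-0.0025,0.05],[-0.005,-0.0025,0.08],[-0.005,-0.0025,0.11],[-0.005,-0.0025,0.13],[-0.005,-0.0025,0.14],[-0.005,-0.0025,0.145],[-0.005,-0.0025,0.149],[-0.005,-0.0025,0.151],[-0.005,-0.0025,0.152],[-0.005,-0.0025,0.152],[-0.005,-0.0025,0.152]],"spin":[-0.016,-0.016,-0.016,-0.016,-0.016,-0.016,-0.016,-0.016,-0.016,-0.016,-0.016,-0.016]}' 60
```

```text
time_s: 5.97
position: [0.5453, 0.1176, 0.0481]
ee_rot: [-3.142, -0.001, 0.101]
ft_force: [1.3, 0.4, -1.4]
finger_gap: 0.153
grasp_force: 59.4
```

```bash
python3 -m crank '{"gripper":[-1,-1,1,1,1,1,1,1,1,1,1,1,1,1,1,1],"dp":[[0,0,0.0005],[0,0,0.001],[0,0,0.001],[0,0,0.001],[0,0,0.001],[0,0,0.001],[0,0,0.001],[0,0,-0.01],[0,0,-0.03],[0,0,-0.06],[0,0,-0.09],[0,0,-0.12],[-0.03,0,-0.15],[-0.06,0,-0.15],[-0.06,0,-0.15],[-0.06,0,-0.15]],"spin":[0,0,0,0,0,0,0,0,0,0,0,0,0,0,0,0]}' 60
python3 - <<'E'
from h import *
T=tool();f=optics.grab_frame('wrist');cv2.imwrite('pics/w3.png',f)
print(T[:3,3]);x=np.array([np.cos(.1),np.sin(.1)]);c=np.array([.5453,.1176])
for u in (0,-100): print(u,proj('wrist',[*(c+x*u/1e3),.078],T))
E
```

```text
time_s: 7.3
position: [0.4846, 0.1116, 0.1987]
ee_rot: [-3.141, -0.002, 0.101]
ft_force: [0.0, -0.1, -0.3]
finger_gap: 1.0
grasp_force: 0.0
[0.4846 0.1116 0.1987]
0 [276.6355 141.0736]
-100 [276.3672 246.8426]
```

View pics/w3.png

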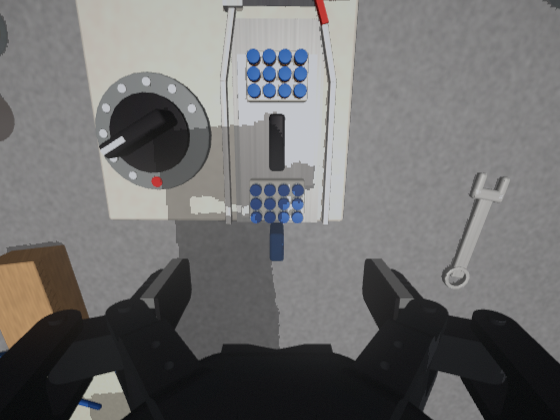

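The tray lies flat between the guides (columns 229–326). The handle is at (277,141) and the tab at (277,241), in line with the slide. Next I'll grip the tab.

```bash
python3 -m crank '{"gripper":[1,1,1,1,1,1,1,1,-1,-1,-1,-1,-1,-1,-1,-1],"dp":[[-0.036,0,0.02],[-0.036,0,0.05],[-0.036,0,0.08],[-0.036,0,0.11],[-0.036,0,0.135],[-0.036,0,0.148],[-0.036,0,0.1505],[-0.036,0,0.1505],[-0.036,0,0.1505],[-0.036,0,0.1505],[-0.036,0,0.1505],[-0.036,0,0.1505],[-0.036,0,0.1505],[-0.036,0,0.1505],[-0.036,0,0.1505],[-0.036,0,0.1505]],"spin":[0,0,0,0,0,0,0,0,0,0,0,0,0,0,0,0]}' 60
```

```text
time_s: 8.68
position: [0.4495, 0.108, 0.0472]
ee_rot: [-3.142, -0.0, 0.101]
ft_force: [-2.8, -0.1, 6.9]
finger_gap: 0.153
grasp_force: 59.1
```

```bash
python3 -m crank '{"gripper":[-1,-1,-1,-1,-1,-1,-1,-1,-1,-1],"dp":[[0.005,0,-0.0005],[0.015,0,-0.0005],[0.025,0,-0.0005],[0.035,0,-0.0005],[0.045,0,-0.0005],[0.055,0,-0.0005],[0.065,0,-0.0005],[0.07,0,-0.0005],[0.075,0,-0.0005],[0.075,0,-0.0005]],"spin":[0,0,0,0,0,0,0,0,0,0]}' 60
```

```text
time_s: 9.52
position: [0.5237, 0.1155, 0.0473]
ee_rot: [3.142, 0.002, 0.101]
ft_force: [-5.1, -0.4, 4.3]
finger_gap: 0.152
grasp_force: 59.2
```

```bash
python3 -m crank '{"gripper":[-1,-1,-1,-1,-1,-1,-1,-1,-1,-1],"dp":[[0.005,0,0],[0.01,0,0],[0.015,0,0],[0.02,0,0],[0.025,0,0],[0.03,0,0],[0.035,0,0],[0.04,0,0],[0.045,0,0],[0.045,0,0]],"spin":[0,0,0,0,0,0,0,0,0,0]}' 60
```

```text
time_s: 10.35
position: [0.5685, 0.1201, 0.0473]
ee_rot: [-3.141, 0.002, 0.101]
ft_force: [-4.7, 0.1, 3.7]
finger_gap: 0.156
grasp_force: 59.1
```

```bash
python3 -m crank '{"gripper":[-1,-1,-1,-1,-1,-1,-1,-1,-1,-1,-1,-1],"dp":[[0.006,0,0],[0.012,0,0],[0.018,0,0],[0.024,0,0],[0.03,0,0],[0.035,0,0],[0.04,0,0],[0.045,0,0],[0.05,0,0],[0.055,0,0],[0.058,0,0],[0.058,0,0]],"spin":[0,0,0,0,0,0,0,0,0,0,0,0]}' 80
```

```text
time_s: 11.35
position: [0.6261, 0.126, 0.0473]
ee_rot: [-3.141, 0.002, 0.101]
ft_force: [-5.5, 1.3, 4.5]
finger_gap: 0.15
grasp_force: 78.0
```

```bash
python3 -m crank '{"gripper":[-1,-1,-1],"dp":[[0.002,0,0],[0.004,0,0],[0.004,0,0]],"spin":[0,0,0]}' 80
```

```text
time_s: 11.6
position: [0.6297, 0.1263, 0.0473]
ee_rot: [-3.141, 0.003, 0.101]
ft_force: [-8.6, -0.3, 5.8]
finger_gap: 0.153
grasp_force: 78.1
```

```bash
python3 -m crank '{"gripper":[-1,-1,-1],"dp":[[0.002,0,0],[0.004,0,0],[0.004,0,0]],"spin":[0,0,0]}' 80
```

```text
time_s: 11.85
position: [0.6336, 0.1267, 0.0473]
ee_rot: [-3.141, 0.003, 0.101]
ft_force: [-8.7, -0.2, 6.8]
finger_gap: 0.15
grasp_force: 78.1
```

```bash
python3 -m crank '{"gripper":[-1,-1,-1],"dp":[[0.002,0,0],[0.003,0,0],[0.003,0,0]],"spin":[0,0,0]}' 80
```

```text
time_s: 12.1
position: [0.6366, 0.127, 0.0473]
ee_rot: [-3.141, 0.003, 0.101]
ft_force: [-10.1, -0.3, 6.6]
finger_gap: 0.151
grasp_force: 78.3
```

```bash
python3 -m crank '{"gripper":[-1,-1,-1],"dp":[[0.001,0,0],[0.002,0,0],[0.002,0,0]],"spin":[0,0,0]}' 80; python3 - <<'E'
from h import *
cv2.imwrite('pics/w4.png',optics.grab_frame('wrist'))
E
```

```text
time_s: 12.35
position: [0.6388, 0.1271, 0.0473]
ee_rot: [3.142, 0.002, 0.101]
ft_force: [-6.1, -1.5, 4.3]
finger_gap: 0.15
grasp_force: 78.0
```

View pics/w4.png

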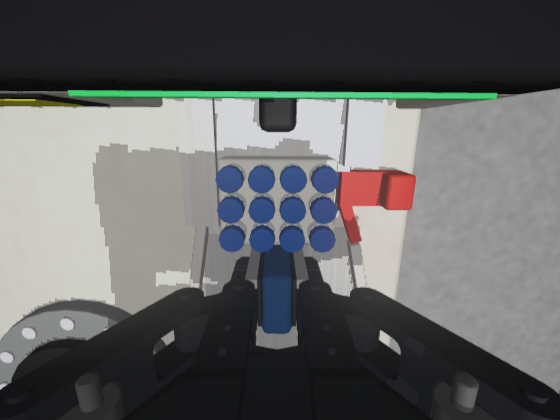

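The catch's inner edge, at (338,190), now reaches into the plate's cut, and the push force fell from 10 to 6 N, so it may have clicked. I'll push on gently to feel the end stop.

```bash
python3 -m crank '{"gripper":[-1,-1,-1],"dp":[[0.001,0,0],[0.002,0,0],[0.002,0,0]],"spin":[0,0,0]}' 80; python3 - <<'E'
from h import *
f=optics.grab_frame('wrist');cv2.imwrite('pics/w5.png',f)
for n in ('w4','w5'):
    h=cv2.cvtColor(cv2.imread(f'pics/{n}.png'),cv2.COLOR_BGR2HSV)
    m=(h[...,1]>150)&((h[...,0]<8)|(h[...,0]>172))&(np.arange(560)>320);ys,xs=np.nonzero(m);print(n,xs.min(),xs.max(),ys.min(),ys.max())
E
```

```text
time_s: 12.65
position: [0.6404, 0.1271, 0.0474]
ee_rot: [3.141, 0.003, 0.101]
ft_force: [-11.5, -2.7, 7.3]
finger_gap: 0.147
grasp_force: 78.5
w4 340 414 172 221
w5 340 414 175 223
```

```bash
python3 -m crank '{"gripper":[-1,-1,-1,-1],"dp":[[0.001,0,0],[0.002,0,0],[0.002,0,0],[0.002,0,0]],"spin":[0,0,0,0]}' 80; python3 - <<'E'
from h import *
T5=tool();f=optics.grab_frame('wrist');cv2.imwrite('pics/w6.png',f)
T2=np.eye(4);T2[:3,:3]=R.from_euler('xyz',[3.142,-.001,.084]).as_matrix();T2[:3,3]=[.5502,.1148,.2]
for n,T in (('w2',T2),('w6',T5)):
    h=cv2.cvtColor(cv2.imread(f'pics/{n}.png'),cv2.COLOR_BGR2HSV)
    m=((h[...,1]>150)&((h[...,0]<8)|(h[...,0]>172))&(np.arange(560)>290)).astype(np.uint8)
    x,y,w,hh=cv2.boundingRect(m)
    for u in (x,x+w):
        v=np.nonzero(m[:,min(u,x+w-1)])[0].mean();p=cast('wrist',(u,v),.05,T);d=p[:2]-[.7316,.1355]
        print(n,(u,v),p,'sampler y',-np.sin(.1)*d[0]+np.cos(.1)*d[1])
E
```

```text
time_s: 13.03
position: [0.6404, 0.1272, 0.0473]
ee_rot: [3.141, 0.009, 0.101]
ft_force: [-32.8, -5.1, 18.9]
finger_gap: 0.152
grasp_force: 80.2
w2 (306, np.float64(66.5)) [0.6782 0.0986 0.05  ] sampler y -0.031350209847900726
w2 (345, np.float64(61.5)) [0.6854 0.0637 0.05  ] sampler y -0.06683467773261124
w6 (340, np.float64(204.28571428571428)) [0.6783 0.0995 0.05  ] sampler y -0.03049924126121129
w6 (415, np.float64(183.0)) [0.6925 0.0652 0.05  ] sampler y -0.06605809846103955
```

The catch is at the same place as at rest, to within 1 mm, and the tray is against the stop. I'll release and go to the dial.

```bash
python3 -m crank '{"gripper":[-1,-1,1,1,1,1,1,1,1,1,1,1,1],"dp":[[-0.002,0,0],[-0.0025,0,0],[-0.0025,0,0],[-0.0025,0,0],[-0.0025,0,0],[-0.0025,0,0],[-0.0025,0,-0.02],[-0.0025,0,-0.05],[-0.0025,0,-0.08],[-0.0025,0,-0.11],[-0.0025,0,-0.14],[-0.0025,0,-0.15],[-0.0025,0,-0.15]],"spin":[0,0,0,0,0,0,0,0,0,0,0,0,0]}' 60
python3 -m crank '{"gripper":[1,1,1,1,1,1,1,1,1,1,1,1,1,1,1,1,1,1,1,1],"dp":[[-0.01,-0.01,0],[-0.02,-0.025,0],[-0.03,-0.04,0],[-0.04,-0.054,0],[-0.05,-0.068,0],[-0.06,-0.08,0],[-0.07,-0.094,0],[-0.08,-0.108,0],[-0.09,-0.122,0],[-0.09,-0.124,0],[-0.09,-0.124,0],[-0.09,-0.124,0],[-0.09,-0.124,0],[-0.09,-0.124,0],[-0.09,-0.124,0],[-0.09,-0.124,0],[-0.09,-0.124,0],[-0.09,-0.124,0],[-0.09,-0.124,0],[-0.09,-0.124,0]],"spin":[-0.12,-0.24,-0.36,-0.48,-0.6,-0.72,-0.84,-0.96,-1.08,-1.2,-1.32,-1.44,-1.56,-1.68,-1.8,-1.92,-2.04,-2.094,-2.094,-2.094]}'
python3 - <<'E'
from h import *
T=tool();f=optics.grab_frame('wrist');cv2.imwrite('pics/w7.png',f);print(T[:3,3])
print(proj('wrist',[.5365,.2415,.079],T),proj('wrist',[.5365,.2415,.044],T))
E
```

```text
time_s: 14.17
position: [0.6419, 0.1275, 0.2006]
ee_rot: [-3.141, -0.005, 0.101]
ft_force: [0.1, -0.4, -0.4]
finger_gap: 1.002
grasp_force: 0.0
time_s: 15.83
position: [0.5386, 0.2415, 0.196]
ee_rot: [-3.14, -0.0, 2.193]
ft_force: [0.3, 0.1, 0.2]
finger_gap: 0.999
grasp_force: 0.0
[0.5386 0.2415 0.196 ]
[273.4279 205.6951] [273.789  197.1843]
```

View pics/w7.png

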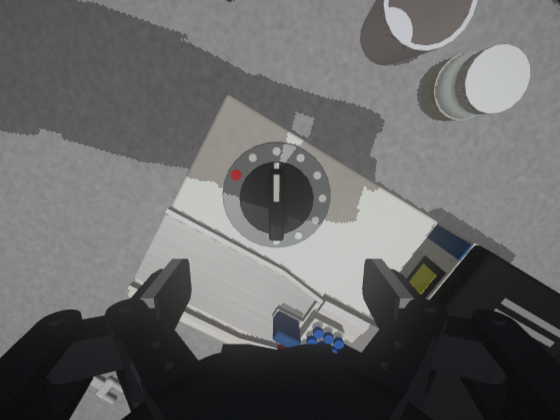

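The dial bar is vertical at column 276, rows 168–238, so the gripper's yaw matches it. It is about 2.5 px to the right of the gripper axis. The black disc (240–314) and the bar length put the bar top at about z = 0.08. I'll descend and grip.

```bash
python3 -m crank '{"gripper":[1,1,1,1,1,1,1,-1,-1,-1,-1,-1,-1,-1,-1],"dp":[[0.001,0.0025,0.03],[0.001,0.0025,0.06],[0.001,0.0025,0.09],[0.001,0.0025,0.12],[0.001,0.0025,0.135],[0.001,0.0025,0.142],[0.001,0.0025,0.142],[0.001,0.0025,0.142],[0.001,0.0025,0.142],[0.001,0.0025,0.142],[0.001,0.0025,0.142],[0.001,0.0025,0.142],[0.001,0.0025,0.142],[0.001,0.0025,0.142],[0.001,0.0025,0.142]],"spin":[0,0,0,0,0,0,0,0,0,0,0,0,0,0,0]}' 40
```

```text
time_s: 17.13
position: [0.5381, 0.2422, 0.0561]
ee_rot: [-3.134, -0.001, 2.195]
ft_force: [-26.3, -17.8, 25.4]
finger_gap: 0.16
grasp_force: 40.4
```

```bash
python3 -m crank '{"gripper":[-1,-1,-1],"dp":[[0,-0.001,-0.001],[0,-0.002,-0.002],[0,-0.002,-0.002]],"spin":[0,0,0]}' 40
```

```text
time_s: 17.38
position: [0.5377, 0.242, 0.0564]
ee_rot: [-3.139, -0.0, 2.195]
ft_force: [-4.9, -5.2, -6.4]
finger_gap: 0.153
grasp_force: 41.1
```

```bash
python3 -m crank '{"gripper":[-1,-1,-1,-1,-1,-1,-1,-1,-1,-1],"dp":[[0,0,0],[0,0,0],[0,0,0],[0,0,0],[0,0,0],[0,0,0],[0,0,0],[0,0,0],[0,0,0],[0,0,0]],"spin":[0.08,0.18,0.28,0.38,0.48,0.58,0.68,0.78,0.86,0.86]}' 40
```

```text
time_s: 18.22
position: [0.5378, 0.2419, 0.0564]
ee_rot: [-3.139, 0.002, 1.329]
ft_force: [-4.0, -6.6, -5.1]
finger_gap: 0.158
grasp_force: 41.2
```

Clean rotation. Now the remaining 1.234 rad.

```bash
python3 -m crank '{"gripper":[-1,-1,-1,-1,-1,-1,-1,-1,-1,-1,-1,-1,-1,-1],"dp":[[0,0,0],[0,0,0],[0,0,0],[0,0,0],[0,0,0],[0,0,0],[0,0,0],[0,0,0],[0,0,0],[0,0,0],[0,0,0],[0,0,0],[0,0,0],[0,0,0]],"spin":[0.1,0.2,0.3,0.4,0.5,0.6,0.7,0.8,0.9,1.0,1.1,1.2,1.24,1.24]}' 40
python3 -m crank '{"gripper":[0,0.4,0.6,1,1,1,1,1,1,1,1,1],"dp":[[0,0,0],[0,0,0],[0,0,0],[0,0,0],[0,0,-0.01],[0,0,-0.03],[0,0,-0.06],[0,0,-0.09],[0,0,-0.12],[0,0,-0.145],[0,0,-0.145],[0,0,-0.145]],"spin":[0,0,0,0,0,0,0,0,0,0,0,0]}'
python3 - <<'E'
from h import *
a=optics.grab_frame('wrist');b=optics.grab_frame('top')
cv2.imwrite('pics/end.png',np.hstack([a[:,:400],cv2.resize(b[60:240,100:250],(350,420),interpolation=2)]))
E
```

```text
time_s: 19.38
position: [0.5378, 0.2418, 0.0564]
ee_rot: [3.14, 0.003, 0.092]
ft_force: [-5.5, -6.7, -5.1]
finger_gap: 0.155
grasp_force: 41.2
time_s: 20.38
position: [0.5391, 0.243, 0.2044]
ee_rot: [-3.141, -0.003, 0.095]
ft_force: [0.2, 0.5, -0.1]
finger_gap: 0.999
grasp_force: 0.0
```

View pics/end.png

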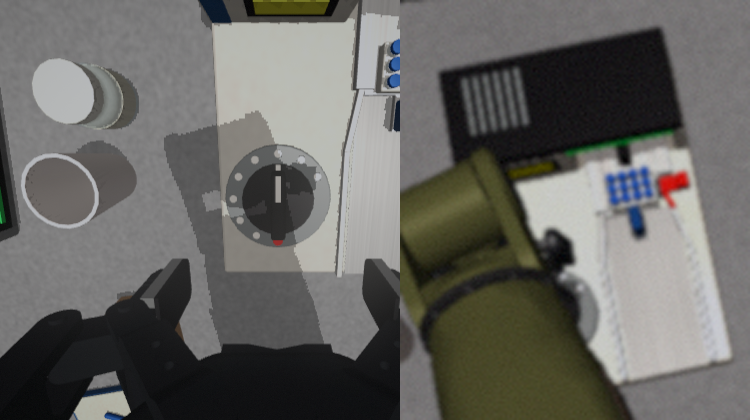

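The pointer is at the dot opposite the red one, which is position 6. The tray is in the slide with the catch out behind its step, and the gripper is clear of everything.

```bash
python3 -c "
from rig import arm; print(arm.finish_job())"
```

```text
the job is handed in; nothing more can be done
None
```

The job is handed in, with no verdict shown: in the last pictures the tray is home with the catch out behind it, the dial is released at position 6, and the robot is clear of everything.

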